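# Return the dry homogeniser probe from the drip rack to its spring clips

### The arm

A 6-joint arm with a two-finger parallel gripper is mounted at the origin on a cart in front of the work surface, level with it; the furniture and walls round the work are solid. World frame = base frame: x ahead of the robot, y to its left, z up, the work surface at z = 0. Lengths are in m, angles in degrees, forces in N, time in s.
With the tool pointing down it reaches from about 0.3 to 0.75 m from the base axis. Payload 8.5 kg.
Tool frame: the origin (TCP) lies on the centre line of the jaws, within the pads' length; the fingertips stand 11 mm ahead of it and the grasp point (between the pads) lies 8 mm behind it; z points along the fingers, y is the line along which they close (so a half turn about z gives the same grasp; the last joint's range is limited). The gripper opens to 85 mm and grips with 20 to 120 N. Pads are 22 mm wide; open, the fingers measure 114 mm over their backs; the gripper's body (76 mm by 85 mm) begins 54 mm behind the grasp point. The pads swing forward as they close: fully open they stand 13 mm farther back than shut.
Start: joints at [-79.372, 21.807, 74.336, -0, 83.858, -12.336], TCP at [0.215, -0.506, 0.215] pointing down, gripper open.
Joint ranges: [-178.18, 178.18], [-50.72, 133.34], [12.68, 142.11], [-81.47, 261.47], [9.98, 163.14], [-165.26, 165.26]. Speed limits (degrees/s): [136.94, 136.94, 180, 180, 180, 180].

### API

Orientations are given as a 3x3 rotation matrix whose columns are the frame's x, y, z axes.
In Python, from rig import env gives the robot as it stands.
- The arm moves only by the shell command python3 nudge.py 'ROWS' [FORCE]. ROWS is a JSON list of rows, 1 to 10 of them, each of 5 numbers: dx, dy, dz in m, then a turn about the tool's z in degrees, then the finger opening in m; each row shifts and turns the commanded pose from where the row before left it, along the tool's axes as they then stand; what a row does not reach is not made up. A row lasts 1/10 s, in which the tool goes at most 0.05 m and 8.59 degrees, less where a joint would pass 70% of its speed; a pose out of reach is approached as far as the arm can. The fingers move at their own pace and stop on an object; FORCE is the grip in N (left out, the last holds). Time passes only in rows, so rows that do not move let the fingers close. It prints the time, the measured TCP pose, the force, the opening and the grip force at its end.
- env.observe(): the state, without advancing time (a new reading comes with each control period).
- env.get_image(name): name is "side" or "top"; returns a dict with "pixels" (400x640x3 uint8, red, green, blue), "K" (3x3 intrinsics, pixels), "extrinsics" (4x4, takes a point from world to camera coordinates). Camera axes: x right, y down, z forward; pixel columns grow to the right and rows downward; lengths in m; the calibration is good to about 2 mm. A picture is of the moment at which its call begins. There is no depth.
- env.close_job(): hands the job in; it is judged then, once.
The state is a dict: "time_s": time; "q": joint angles; "qvel": joint speeds; "joint_efforts": joint torques, N m; "position": TCP position; "tool_rot": TCP orientation; "ft_force": force on the tool from outside, world axes, zero at the start; "wrist_torque": the same for the moment, N m; "grip_width": finger opening in m; "gripper_force": force on a finger pad.
Only numpy, scipy, OpenCV 4.12 (cv2) and the standard library are available. Lean on these libraries where they do the work, as an engineer would, in place of code of your own. Each camera call takes 0.05 s, during which the arm holds its last target. There are 200 camera calls.

### The job

The thicker of the two homogeniser probes on the sloping drip rack is dry: lift its loop up over the upturned tip of its hook, take it off, and click it fully home in the empty pair of spring clips on the clip rail that is made for its thickness, lying like the probe already clipped there: level, lined up with it, loop the same way. Leave the thinner probe hanging on its hook, the clipped probe in its clips, and the beaker and timer where they stand.

Things in the scene. Friction and masses are not known exactly. Their poses are not given: they have to be found in the camera images.
- probe_thick: Thick homogeniser probe, to be moved: straight steel shaft, 23 mm diameter, slotted open end, black hub, steel hanging loop; 190 mm long, about 0.3 kg. Origin on the shaft's axis near the centre of mass, the place to grip. x runs along the shaft to the loop: bare shaft x = -75 to 55 mm, hub (29 mm diameter) 55 to 85, loop 85 to 115. z is square to the plane of the loop.
- probe_thick_loop (a point): Point of the thick probe's axis, 108 mm from its origin, in the upper end of its hanging loop, where the hook bears. The loop is of 5 mm wire; its opening is 13 mm wide and 25 mm long (along the shaft).
- probe_thin: Thin homogeniser probe, stays on the rack: same make and length, shaft 14 mm in diameter, hub 20 mm. Origin on its axis in the bare shaft, x towards its loop.
- probe_mid: Middle homogeniser probe, already lying in the middle clips of the rail: shaft 18 mm in diameter, hub 24 mm, otherwise as the thick one (same origin, x towards its loop).
- drip_rack: Fixed drip rack of 8 mm steel rod over a white tray, 283 x 258 x 195 mm; origin at the centre of its underside, x to its back, y to its left. Its face slopes at 40 degrees to the horizontal, rising to the back. A hung probe lies on two cross rods, 42 mm above and 62 mm below its origin, its z square to the face: a gripper comes along z, tilted 40 degrees. Nothing else is behind it.
- hook_left (a point): Left hook of the rack (y = +50 mm): 5 mm wire standing out square from the top rod, this point on it. It reaches 26 mm off the face and ends in a tip turned 7 mm up the slope. To come off, a probe is moved 8 to 17 mm (12 is right) up the slope along its own axis, then drawn off square to the face. Either probe may hang on either hook.
- hook_right (a point): Right hook of the rack (y = -50 mm), the same.
- clip_rail: Fixed clip rail, grey base plate 116 x 200 x 8 mm, origin at the centre of its underside. Two aluminium bars along its y, at x = -40 and +40 mm, each carry three sprung steel clips 12 mm wide: thin pair at y = -62, middle (occupied) at 0, thick at +62 mm. A probe lies along x across a pair, loop to +x; 66 mm are free between the clips, the base plate 37 mm below the probe's axis.
- clip_thick (a point): Where the thick probe's origin lies when home: midway between the two thick clips, 45 mm above the rail's underside; axes as the rail's. The jaws flare to a 30 mm mouth 63 mm above the underside, spring apart when a probe is pressed straight down (about 12 N in all) and close over it; home, its shaft lies on the black pads.
- clip_thin (a point): The same point of the empty thin pair of clips, made for a 14 mm shaft only.
- beaker: Glass beaker 54 mm wide, 70 mm high, standing behind the work; origin at the centre of its underside.
- timer: White bench timer 58 x 66 x 17 mm, lying in front, between rack and rail; origin at the centre of its underside.

How it is judged:
By the outcome, as a careful person would: the job done as asked, in the order asked, and still so for the second after the job is handed in, with the robot touching nothing.
It also fails if it takes over 38 s, if anything falls off the work surface, if the arm or the gripper's body presses on something with over 40 N, if the wrist force passes 120 N, or if a joint passes its speed limit or range.

## Working session

There is one attempt and no reset: what is moved stays moved. The work goes in short steps, Python scripts to look and compute and a shell command to move; the robot and the scene stay as the last step left them, time stands still between calls to the robot, and variables do not carry over. Pictures are saved under pics/ and viewed, at most 10 in all, crops included, and the job is handed in when it is done.

```bash
ls; mkdir -p pics; python3 - <<'E'
from rig import env
import cv2,numpy as np,pickle
d={}
for n in("side","top"):
    im=env.get_image(n);d[n]=im;cv2.imwrite(f"pics/{n}0.png",im["pixels"][:,:,::-1]);print(n,im["K"],im["extrinsics"])
pickle.dump(d,open("d0.pkl","wb"))
E
```

```text
nudge.py
pics
rig.py
side [[453.91127579   0.         320.6217102 ]
 [  0.         453.91127579 195.23476922]
 [  0.           0.           1.        ]] [[ 0.99987393 -0.00989338  0.01241944 -0.60639249]
 [ 0.00754387 -0.39225946 -0.91982368  0.10570376]
 [ 0.01397181  0.91980141 -0.39213538  1.37978905]
 [ 0.          0.          0.          1.        ]]
top [[477.14747937   0.         319.43622426]
 [  0.         477.14747937 199.95328777]
 [  0.           0.           1.        ]] [[-0.00348308 -0.99997579 -0.00602371 -0.01979132]
 [-0.99577027  0.00402136 -0.09178991  0.62270551]
 [ 0.09181192  0.00567852 -0.99576018  1.50322492]
 [ 0.          0.          0.          1.        ]]
```
View pics/side0.png

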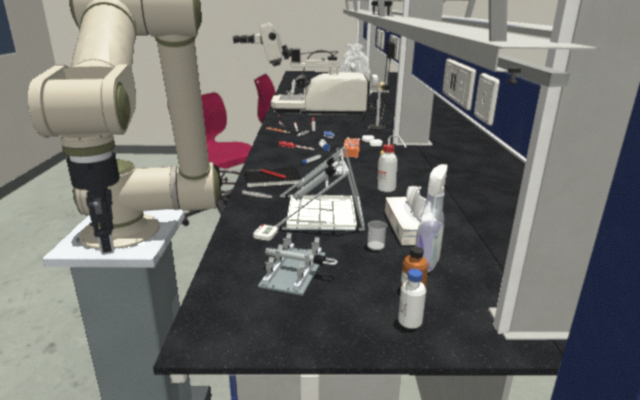

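View pics/top0.png

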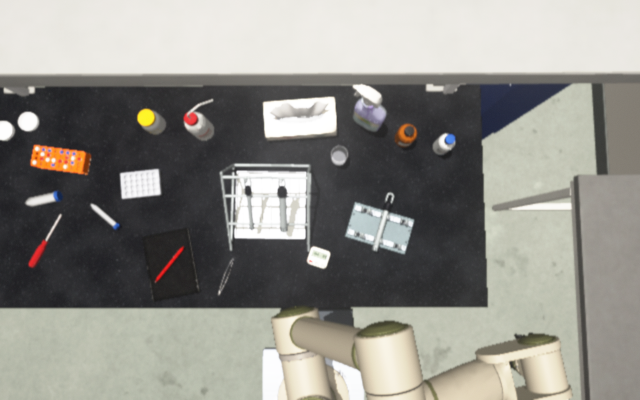

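The side view shows the rail at about (290,268) and the rack at (325,195). In the top view the thick probe hangs at about (283,205), the thin one at (250,205), and the rail is centred at (380,227). Next I'll enlarge both.

```bash
python3 - <<'E'
import cv2,pickle
d=pickle.load(open("d0.pkl","rb"))
t=d["top"]["pixels"][150:275,215:425,::-1];cv2.imwrite("pics/t1.png",cv2.resize(t,None,fx=3.8,fy=3.8,interpolation=cv2.INTER_CUBIC))
s=d["side"]["pixels"][140:300,240:400,::-1];cv2.imwrite("pics/s1.png",cv2.resize(s,None,fx=3.7,fy=3.7,interpolation=cv2.INTER_CUBIC))
E
```

View pics/t1.png

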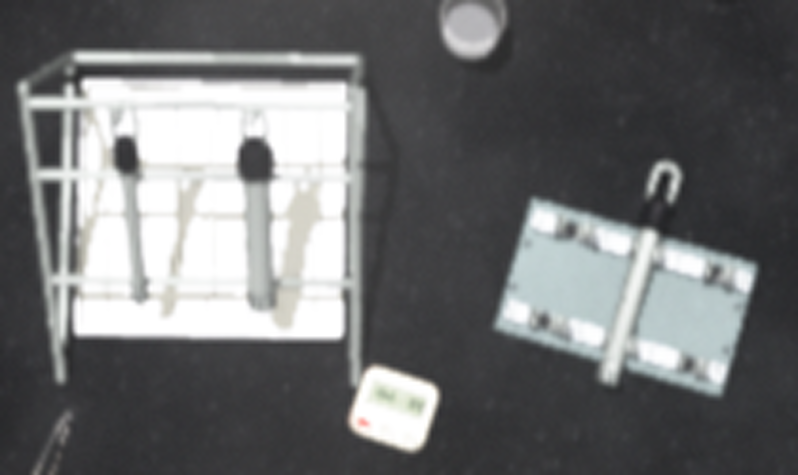

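View pics/s1.png

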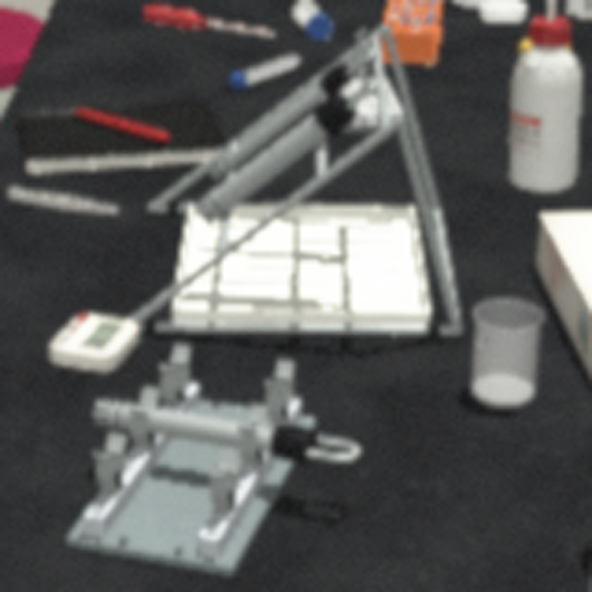

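The top crop shows the thick probe on the right hook: hub (254,160), shaft end (262,307). Rail plate corners are (530,197), (757,264), (720,397) and (497,329), with the loop of the clipped probe towards the top. The thick pair is therefore on the left, rack side. The side crop shows the thick hub at (337,110), its shaft end at (208,207), and the thick clips at the far side. Now to triangulate.

```bash
cat > h.py <<'E'
import cv2,pickle,numpy as np
d=pickle.load(open("d0.pkl","rb"))
def P(n): return d[n]["K"]@d[n]["extrinsics"][:3]
def ray(n,u):
    E=d[n]["extrinsics"];R=E[:3,:3]
    v=R.T@np.linalg.solve(d[n]["K"],[u[0],u[1],1]);return -R.T@E[:3,3],v/np.linalg.norm(v)
def onz(n,u,z):
    c,v=ray(n,u);return c+v*(z-c[2])/v[2]
def tri(a,b):
    X=cv2.triangulatePoints(P("top"),P("side"),np.float64(a),np.float64(b))[:,0];X=X[:3]/X[3]
    return X,[np.round(proj(n,X)-u,1) for n,u in(("top",a),("side",b))]
def proj(n,X):
    p=P(n)@np.append(X,1);return p[:2]/p[2]
T=lambda u:np.array([215+(u[0]+.5)/3.8-.5,150+(u[1]+.5)/3.8-.5])
S=lambda u:np.array([240+(u[0]+.5)/3.7-.5,140+(u[1]+.5)/3.7-.5])
def plane(n,a,b):
    c,v=ray(n,a);_,w=ray(n,b);m=np.cross(v,w);m/=np.linalg.norm(m);return m,m@c
def line(ta,tb,sa,sb):
    "axis from a line in each view; returns point and unit direction"
    m1,k1=plane("top",ta,tb);m2,k2=plane("side",sa,sb)
    u=np.cross(m1,m2);u/=np.linalg.norm(u)
    return np.linalg.lstsq(np.array([m1,m2,u]),[k1,k2,0],rcond=None)[0],u
E
python3 - <<'E'
from h import *
np.set_printoptions(precision=4,suppress=True)
for k,a,b in [("thick hub",(255,160),(337,110)),("thick end",(262,307),(208,207)),("mid end",(607,380),(97,410)),("mid hub",(654,216),(293,443)),("mid loop tip",(668,162),(360,448)),
 ]: print(k,*tri(T(a),S(b)))
c=[onz("top",T(u),.008) for u in[(530,197),(757,264),(720,397),(497,329)]]
c=np.array(c);print(c,c.mean(0));
for i in range(4):print(np.linalg.norm(c[i]-c[i-1]))
s=np.array([onz("side",S(u),.008) for u in[(67,540),(235,575)]]);print("side near corners",s)
print("plate back-left corner proj", [ (proj("side",x)-[240,140]+.5)*3.7 for x in c])
# edge maps for refined lines
g=cv2.cvtColor(d["top"]["pixels"],cv2.COLOR_RGB2GRAY)
for r in range(190,236,3):print(r,g[r,272:298])
print()
for r in range(205,255,4):print(r,g[r,368:400])
E
```

```text
thick hub [0.6352 0.087  0.1698] [array([-0. , -0.4]), array([-0.4,  0. ])]
thick end [0.5258 0.0887 0.0801] [array([-0. , -0.6]), array([-0.7,  0. ])]
mid end [ 0.4621 -0.1946  0.0444] [array([0.1, 0.5]), array([ 0.6, -0. ])]
mid hub [ 0.5994 -0.2357  0.0431] [array([0. , 0.1]), array([ 0.1, -0. ])]
mid loop tip [ 0.6445 -0.2476  0.0466] [array([0., 0.]), array([ 0., -0.])]
[[ 0.6191 -0.1347  0.008 ]
 [ 0.561  -0.3275  0.008 ]
 [ 0.4485 -0.2938  0.008 ]
 [ 0.5066 -0.1055  0.008 ]] [ 0.5338 -0.2154  0.008 ]
0.11624715674673228
0.20131370496721623
0.11745625898900666
0.19697060976640113
side near corners [[ 0.4502 -0.3016  0.008 ]
 [ 0.5617 -0.3395  0.008 ]]
plate back-left corner proj [array([318.8791, 413.7377]), array([234.8696, 564.3966]), array([ 66.296, 533.676]), array([171.2743, 393.6132])]
190 [255 255 255 255 254 192  79  69  70  70  70  69  67  73 141 240 254 255
 254 255 255 255 255 255 255 255]
193 [236 234 235 234 220 145  78  66  67  65  67  67  65  69 104 184 234 238
 233 238 240 240 237 232 232 236]
196 [226 227 227 226 220 189 130  86  73  70  72  73  73  83 121 171 
[... 2476 characters left out ...]
 196 197 198 198 197 196 195 197 198 196 196 195 197 196]
237 [249 253 254 253 252 241 201 189 199 227 233 220 182 139 144 185 197 199
 199 199 198 198 198 197 197 198 199 200 198 199 200 199]
241 [193 200 203 196 190 164 167 203 228 231 213 195 200 192 200 235 250 250
 247 247 246 244 237 224 210 203 197 196 196 198 198 199]
245 [ 61  62  68  82 105 152 196 225 230 214 161 133 168 180 177 193 201 199
 212 233 238 245 250 251 245 202 164 113  92 127 173 206]
249 [ 57  58  59  72 103 153 197 185 180 129  71  63  60  58  57  59  67  76
  87 111 140 149 161 180 185 184 186 189 189 175 143 138]
253 [57 56 55 55 58 57 55 52 52 51 51 54 56 54 54 56 60 55 55 53 52 51 52 53
 52 53 54 55 59 67 80 88]
```

```bash
python3 - <<'E'
from h import *
np.set_printoptions(precision=4,suppress=True,linewidth=150)
I=d["top"]["pixels"].astype(int)
print("plate rgb",I[225,372],I[225,395],"shaft",I[225,382],"dark",I[260,360],"bar",I[213,377])
m=((I[:,:,2]-I[:,:,0]>12)&(I.sum(2)>330)).astype(np.uint8)
m[:,:340]=0;m[:,425:]=0;m[:190]=0;m[262:]=0
n,l,st,_=cv2.connectedComponentsWithStats(m);print(st[1:][st[1:,4]>20])
pts=np.argwhere(m)[:,::-1]
# metric rect
W=np.array([onz("top",p,.008)[:2] for p in pts]).astype(np.float32)
print(cv2.minAreaRect(W*1000))
g=cv2.cvtColor(d["side"]["pixels"],cv2.COLOR_RGB2GRAY)
for c in range(294,342,4):print(c,g[150:202,c])
print("clipped shaft side")
for c in range(266,326,5):print(c,g[240:275,c])
E
```

```text
plate rgb [187 201 202] [184 200 201] shaft [237 239 237] dark [54 55 57] bar [253 253 254]
[[354 202  28  10  64]
 [347 209  33  27 556]
 [390 213  24   9  56]
 [383 221  29  25 498]
 [346 233  27  12  85]
 [380 244  25  10  80]]
((534.0894775390625, -215.1532440185547), (198.98435974121094, 117.05171966552734), 73.11138153076172)
294 [ 52  48  50  50  50  48  53  51  52  54  55  52  52  52  48  51  45  44  39  39  43  42  45  40  39  42  40  38  37  57 102 148 171 161 131 133 123
  97  66  48  48  49  65  92 119 131 137 150 192 240 253 254]
298 [ 49  50  46  46  48  47  52  51  52  52  54  52  52  53  51  47  45  51  50  46  48  44  47  43  39  39  39  39  41  71 116 155 156 138 122 119 110
  96  76  73 110 150 165 153 132 116 113 117 130 182 230 242]
302 [ 51  46  48  45  42  43  48  48  53  59  69  67  59  47  41  44  48  53  52  54  50  53  53  54  54  50  60  85 126 160 169 161 151 134 120 111 132
 162 168 164 153 146 136 130 125 127 140 157 184 223 233 238]
306 [ 53  50  46  46  41  43  45  53  84 120 131 127 102  65  48  49  50  55  55  57  52  52  52  60  85 118 139 148 152 
[... 2884 characters left out ...]
 53  58  83 127 162 166 172 184 203 201 184 161 138 126 139 160 171 172 173 178 175 150 131 127 133 131 120 106  98]
306 [ 46  48  48  49  53  51  50  49  63  99 143 164 169 172 173 160 130 126 128 126 127 125 120 117 119 123 131 135 156 203 234 237 231 205 177]
311 [ 50  54  72  88  80  72  76  80  92 124 156 162 161 167 177 189 201 197 178 154 133 132 146 151 140 128 129 131 136 138 129 100  87  86 100]
316 [179 173 138 124 125 128 125 128 125 118  97  83  93 101  97  60  42  34  34  30  28  26  36  70 122 158 165 158 145 120  97  70  55  49  36]
321 [ 48  50  51  53  53  52  65  91 120 124 107 107 129 153 143 101  55  48  48  38  36  34  34  29  31  36  48  48  48  51  51  49  51  49  51]
```

```bash
python3 - <<'E'
from h import *
np.set_printoptions(precision=4,suppress=True,linewidth=150)
p,u=line((281.8,190),(283.2,220),(306,188.2),(322,175.8));u*=np.sign(u[0])
print(p,u,np.degrees(np.arcsin(u[2])),np.degrees(np.arctan2(u[1],u[0])))
y=np.cross([0,0,1],u);y/=np.linalg.norm(y);n=np.cross(u,y);print(n)
q=p+u*((.582-p[0])/u[0]);print("axis at x=.582",q)
for t in np.arange(-.008,.009,.004):
    o=q+t*u
    print(t,o,"topsilh junction,end,hubtop", [proj("top",o+u*a+n*r) for a,r in((.055,.0145),(-.075,.0115),(.085,-.0145))],"side junc/end/hubtop",[proj("side",o+u*a) for a in(.055,-.075,.085)])
g=cv2.cvtColor(d["top"]["pixels"],cv2.COLOR_RGB2GRAY)
print(g[180:202,281]);print(g[224:236,282])
E
```

```text
[ 0.1843  0.0945 -0.2143] [ 0.761  -0.0133  0.6486] 40.438883435244506 -1.0009015778413424
[-0.6485  0.0113  0.7611]
axis at x=.582 [0.582  0.0876 0.1248]
-0.008 [0.5759 0.0877 0.1196] topsilh junction,end,hubtop [array([281.7793, 200.6393]), array([283.4881, 234.501 ]), array([282.1557, 186.5904])] side junc/end/hubtop [array([324.6089, 173.7781]), array([293.0189, 198.2604]), array([332.1122, 167.9631])]
-0.004 [0.579  0.0876 0.1222] topsilh junction,end,hubtop [array([281.7262, 199.5195]), array([283.4404, 233.4933]), array([282.1035, 185.4526])] side junc/end/hubtop [array([325.6046, 173.0064]), array([293.9691, 197.524 ]), array([333.1188, 167.1829])]
0.0 [0.582  0.0876 0.1248] topsilh junction,end,hubtop [array([281.6729, 198.396 ]), array([283.3927, 232.4824]), array([282.0511, 184.311 ])] side junc/end/hubtop [array([326.6017, 172.2337]), array([294.9207, 196.7865]), array([334.1269, 166.4016])]
0.004 [0.585  0.0875 0.1273] topsilh junction,end,hubtop [array([281.6194, 197.2687]), array([283.3447, 231.4683]), array([281.9985, 183.1657])] side junc/end/hubtop [array([327.6003, 171.4597]), array([295.8736, 196.048 ]), array([335.1366, 165.6192])]
0.008 [0.5881 0.0875 0.1299] topsilh junction,end,hubtop [array([281.5658, 196.1377]), array([283.2966, 230.451 ]), array([281.9457, 182.0166])] side junc/end/hubtop [array([328.6004, 170.6847]), array([296.8279, 195.3084]), array([336.1477, 164.8356])]
[227 231 236 247 250 228 127  69  68  69  70  69  68  65  67  66  70  99 152 185 192 193]
[199 198 195 184 172 170 175 203 246 254 255 255]
```

```bash
python3 - <<'E'
from rig import env
import numpy as np
np.set_printoptions(precision=4,suppress=True)
s=env.observe();print(s)
E
```

```text
{'time_s': 0.1, 'q': array([-79.3716,  21.8366,  74.3814,  -0.0015,  83.8572, -12.3363]), 'qvel': array([-0.0056, -0.0276, -0.1501, -0.0296,  0.0478, -0.1141]), 'joint_efforts': array([  0.0022, -44.9223, -23.1657,  -0.0002,   0.0036,   0.    ]), 'position': array([ 0.2145, -0.5061,  0.2148]), 'tool_rot': array([[ 0.9207,  0.3902, -0.0003],
       [ 0.3902, -0.9207,  0.0013],
       [ 0.0003, -0.0013, -1.    ]]), 'ft_force': array([ 0.2921, -0.0153, -0.1852]), 'wrist_torque': array([-0.0355, -0.1152, -0.0064]), 'gripper_force': 0.0, 'grip_width': 0.08542958269075127}
```
Tool pointing down, tilt impossible via rows—unless "a pose out of reach is approached as far as the arm can" allows orientation change? Perhaps the arm's IK, with commanded pose out of reach, deviates in orientation. "what a row does not reach is not made up" - commanded pose from where the previous row left (actual achieved?). So exploit isn't clean... Maybe joint range: hmm.

Rows can't tilt the tool, so I will grip the sloping shaft with the tool vertical. Off the hook, I'll level the probe by letting it pivot in the pads, pressing its low end on clear bench, and then clip it.

```bash
python3 nudge.py '[[0,0,-0.015,7.99,0.06],[0,0,-0.015,7.99,0.06],[0,0,-0.015,7.99,0.06],[0.0237,-0.04,0,0,0.06],[0.0237,-0.04,0,0,0.06],[0.0237,-0.04,0,0,0.06],[0.0237,-0.04,0,0,0.06],[0.0237,-0.04,0,0,0.06],[0.0237,-0.04,0,0,0.06],[0.0237,-0.04,0,0,0.06]]' 30
python3 nudge.py '[[0.0237,-0.04,0,0,0.06],[0.0237,-0.04,0,0,0.06],[0.0237,-0.04,0,0,0.06],[0.0237,-0.04,0,0,0.06],[0.0237,-0.04,0,0,0.06],[0.0237,-0.04,0,0,0.06],[0.0237,-0.04,0,0,0.06],[0.0237,-0.04,0,0,0.06],[0,0,0,0,0.06],[0,0,0,0,0.06]]'
```

```text
time_s: 1.1
position: [0.3859, -0.2275, 0.2602]
tool_rot: [[1.0, -0.018, -0.0], [-0.018, -1.0, 0.0], [-0.0, -0.0, -1.0]]
ft_force: [0.0, -0.2, -0.4]
grip_width: 0.06
gripper_force: 0.0
time_s: 2.1
position: [0.5805, 0.0879, 0.2595]
tool_rot: [[1.0, -0.016, -0.002], [-0.016, -1.0, -0.0], [-0.002, 0.0, -1.0]]
ft_force: [0.3, -0.2, 0.7]
grip_width: 0.0604
gripper_force: 0.0
```

```bash
python3 nudge.py '[[0,0,0.04,0,0.06],[0,0,0.04,0,0.06],[0,0,0.02,0,0.06],[0,0,0.02,0,0.06],[0,0,0.01,0,0.06],[0,0,0.01,0,0.06],[0,0,0,0,0.06]]'
python3 - <<'E'
from rig import env
import cv2
t=env.get_image("top")["pixels"][150:250,215:345,::-1];s=env.get_image("side")["pixels"][130:230,270:400,::-1]
cv2.imwrite("pics/a.png",cv2.resize(cv2.hconcat([t,s]),None,fx=3,fy=3,interpolation=cv2.INTER_CUBIC))
E
```

```text
time_s: 2.8
position: [0.5801, 0.0867, 0.1197]
tool_rot: [[1.0, -0.018, -0.001], [-0.018, -1.0, 0.0], [-0.001, 0.0, -1.0]]
ft_force: [0.4, -0.2, 0.0]
grip_width: 0.0604
gripper_force: 0.0
```

View pics/a.png

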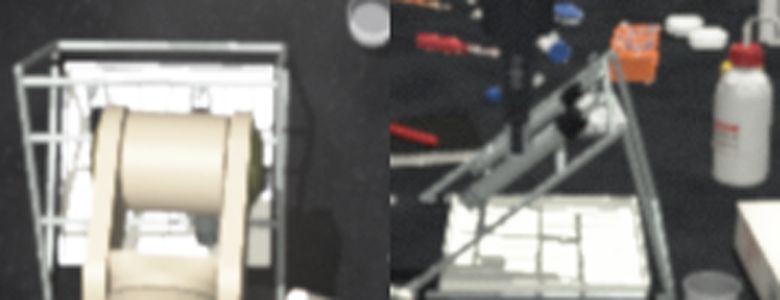

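Fingers straddle the shaft at about (518,130) in the side half, with no contact force. Closing.

```bash
python3 nudge.py '[[0,0,0,0,0.0],[0,0,0,0,0.0],[0,0,0,0,0.0],[0,0,0,0,0.0],[0,0,0,0,0.0],[0,0,0,0,0.0]]' 60
python3 nudge.py '[[0.003,0,-0.0025,0,0],[0.003,0,-0.0025,0,0],[0.003,0,-0.0027,0,0],[0,0,0,0,0],[0,0,0,0,0]]'
python3 - <<'E'
from rig import env
import cv2
s=env.get_image("side")["pixels"][130:210,280:390,::-1]
cv2.imwrite("pics/b.png",cv2.resize(s,None,fx=6,fy=6,interpolation=cv2.INTER_CUBIC))
E
```

```text
time_s: 3.5
position: [0.5776, 0.0881, 0.1229]
tool_rot: [[1.0, -0.017, -0.005], [-0.017, -1.0, 0.001], [-0.005, -0.0, -1.0]]
ft_force: [-21.1, 1.4, 25.0]
grip_width: 0.0
gripper_force: 16.7
time_s: 4.0
position: [0.5834, 0.0881, 0.128]
tool_rot: [[1.0, -0.016, -0.015], [-0.016, -1.0, 0.001], [-0.015, -0.001, -1.0]]
ft_force: [-29.3, 2.0, 15.2]
grip_width: 0.0001
gripper_force: 15.1
```

View pics/b.png

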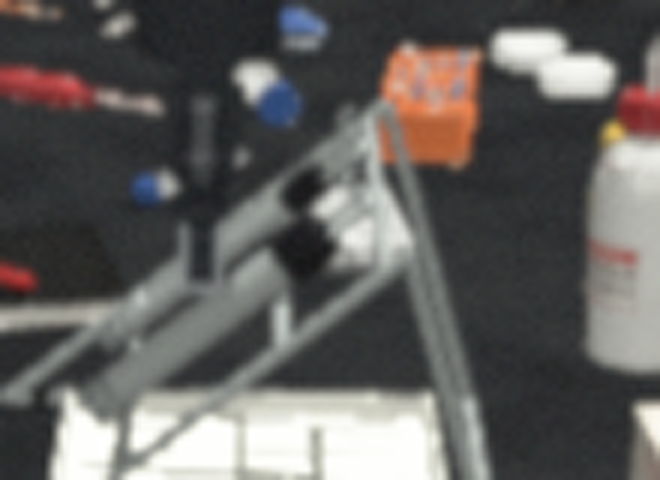

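The side view shows the closed finger ending at crop (200,285), right at the upper edge of the thick shaft. The grip width is 0, so it missed the shaft. Checking the geometry.

```bash
python3 - <<'E'
from h import *
np.set_printoptions(precision=4,suppress=True,linewidth=150)
print("tip TCP+11 proj",proj("side",[.5834,.088,.117]),"TCP",proj("side",[.5834,.088,.128]))
c,v=ray("side",(313.5,177.5))
for y in(.06,.088,.11,.13):print(c+v*(y-c[1])/v[1])
# hypothesis check: thin probe and rack; side camera thick mid shaft and axis pts
for z in(.100,.11,.1248,.14):
    print(z,proj("side",[.582,.0876,z]))
E
```

```text
tip TCP+11 proj [313.4499 185.0167] TCP [313.4718 181.7484]
[0.5835 0.06   0.1529]
[0.5834 0.088  0.1422]
[0.5834 0.11   0.1338]
[0.5833 0.13   0.1262]
0.1 [312.971  190.0741]
0.11 [312.9895 187.1307]
0.1248 [313.0171 182.7446]
0.14 [313.0456 178.2025]
```

```bash
python3 nudge.py '[[0,0,0,0,0.06],[0,0,0,0,0.06],[0,0,0,0,0.06],[-0.004,0,-0.005,0,0.06],[0,0,-0.03,0,0.06],[0,0,-0.03,0,0.06],[0,0,-0.02,0,0.06],[0,0,-0.02,0,0.06],[0,0,0,0,0.06],[0,0,0,0,0.06]]'
cat > sh.py <<'E'
from rig import env
from h import *
import sys
s=env.get_image("side");p=s["pixels"];o=env.observe()
print(o["position"],o["grip_width"],"TCP px",proj("side",o["position"]),"tip",proj("side",o["position"]+.011*o["tool_rot"][:,2]))
df=cv2.absdiff(p,d["side"]["pixels"]).max(2)
print("shaft/hub changed since start (rows x cols of diff>40 below row 165):",(df[165:215,285:345]>40).sum())
np.save("df.npy",df)
m=(df>25).astype(np.uint8)
for r in range(130,200,2):
    w=np.flatnonzero(m[r,290:345]);print(r,(w.min()+290,w.max()+290,len(w)) if len(w) else None,end=" ")
t=env.get_image("top")["pixels"]
cv2.imwrite("pics/c.png",cv2.resize(cv2.hconcat([p[100:210,270:370,::-1],t[150:260,235:335,::-1]]),None,fx=4,fy=4,interpolation=cv2.INTER_CUBIC))
E
python3 sh.py
```

```text
time_s: 5.05
position: [0.5854, 0.0872, 0.2327]
tool_rot: [[1.0, -0.018, 0.0], [-0.018, -1.0, 0.0], [0.0, -0.0, -1.0]]
ft_force: [0.3, -0.7, -0.9]
grip_width: 0.0599
gripper_force: 0.0
[0.58519402 0.08718445 0.23206379] 0.059856178897772616 TCP px [314.27601813 149.90211878] tip [314.24607384 153.36803652]
shaft/hub changed since start (rows x cols of diff>40 below row 165): 114
130 (np.int64(311), np.int64(315), 5) 132 None 134 None 136 (np.int64(310), np.int64(318), 5) 138 (np.int64(310), np.int64(317), 4) 140 (np.int64(310), np.int64(318), 5) 142 (np.int64(310), np.int64(317), 4) 144 (np.int64(310), np.int64(317), 4) 146 (np.int64(310), np.int64(317), 8) 148 None 150 None 152 None 154 None 156 None 158 None 160 None 162 (np.int64(336), np.int64(336), 1) 164 (np.int64(334), np.int64(339), 5) 166 (np.int64(329), np.int64(340), 7) 168 (np.int64(335), np.int64(339), 4) 170 (np.int64(336), np.int64(337), 2) 172 (np.int64(322), np.int64(322), 1) 174 (np.int64(319), np.int64(324), 2) 176 (np.int64(316), np.int64(317), 2) 178 (np.int64(313), np.int64(315), 3) 180 (np.int64(310), np.int64(317), 4) 182 (np.int64(308), np.int64(322), 7) 184 (np.int64(305), np.int64(320), 9) 186 (np.int64(303), np.int64(317), 9) 188 (np.int64(303), np.int64(315), 6) 190 (np.int64(297), np.int64(313), 9) 192 (np.int64(295), np.int64(310), 10) 194 (np.int64(295), np.int64(307), 5) 196 (np.int64(295), np.int64(305), 4) 198 (np.int64(293), np.int64(295), 3)
```

View pics/c.png

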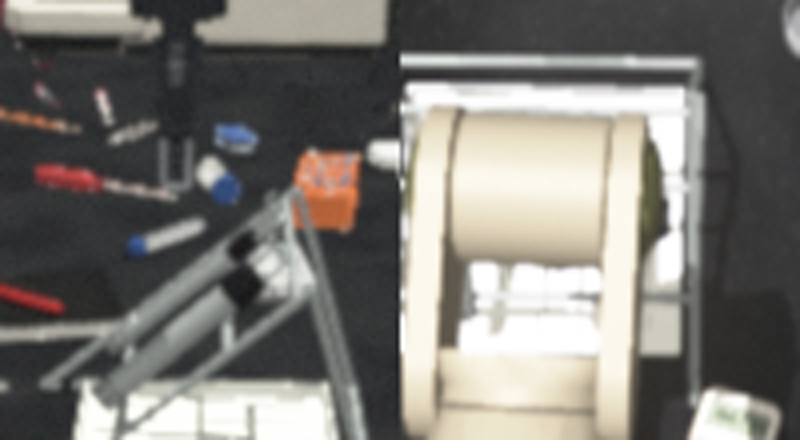

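The side half shows the near fingertip at about (177,188), i.e. image row 147. That is well above where the stated TCP geometry puts it. I'll check this on the start picture before correcting.

```bash
python3 - <<'E'
from h import *
np.set_printoptions(precision=4,suppress=True,linewidth=150)
p=np.array([.2145,-.5061,.2148]);y=np.array([.3902,-.9207,0])
for nm,q in(("tcp",p),("finger+ tip@tcp z",p+.05*y),("finger-",p-.05*y)):print(nm,proj("side",q), "10mm up",proj("side",q+[0,0,.01]))
cv2.imwrite("pics/e.png",cv2.resize(d["side"]["pixels"][140:265,50:150,::-1],None,fx=4,fy=4,interpolation=cv2.INTER_CUBIC))
# is rack top rod consistent: height 0.195 checks from both views (right top corner)
print(tri(T((360,60)),S((383,28))))
E
```

```text
tcp [111.2533 254.2272] 10mm up [110.3311 249.4706]
finger+ tip@tcp z [111.5734 267.812 ] 10mm up [110.6035 262.8688]
finger- [110.964  241.9486] 10mm up [110.085  237.3663]
(array([0.6816, 0.0037, 0.2692]), [array([-0. ,  4.8]), array([ 5.1, -0.7])])
```

View pics/e.png

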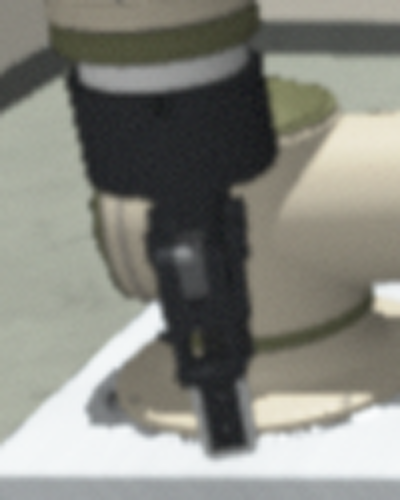

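Start picture: near tip at (107,254), about 25 mm higher than the stated geometry puts it. That agrees with the contact I felt, so the tips really stand about 25 mm farther back and I have to go 25 mm lower.

```bash
python3 nudge.py '[[-0.005,0,0.03,0,0.06],[0,0,0.04,0,0.06],[0,0,0.02,0,0.06],[0,0,0.02,0,0.06],[0,0,0.01,0,0.06],[0,0,0.008,0,0.06],[0,0,0.008,0,0.06],[0,0,0,0,0.06]]' 60
python3 nudge.py '[[0,0,0,0,0.0],[0,0,0,0,0.0],[0,0,0,0,0.0],[0,0,0,0,0.0],[0,0,0,0,0.0]]'
```

```text
time_s: 5.95
position: [0.5803, 0.0873, 0.0964]
tool_rot: [[1.0, -0.018, -0.001], [-0.018, -1.0, 0.0], [-0.001, -0.0, -1.0]]
ft_force: [-1.1, 0.3, 0.4]
grip_width: 0.0599
gripper_force: 0.0
time_s: 6.45
position: [0.5808, 0.0874, 0.0978]
tool_rot: [[1.0, -0.018, 0.001], [-0.018, -1.0, 0.0], [0.001, -0.0, -1.0]]
ft_force: [-1.9, -0.9, 5.4]
grip_width: 0.0209
gripper_force: 58.7
```

```bash
python3 nudge.py '[[0,0,0,0,0.05],[0,0,0,0,0.05],[0,0,0.005,0,0.05],[0,0,0.004,0,0.05],[0,0,0,0,0],[0,0,0,0,0],[0,0,0,0,0],[0,0,0,0,0]]'
```

```text
time_s: 7.25
position: [0.5805, 0.0872, 0.088]
tool_rot: [[1.0, -0.018, -0.0], [-0.018, -1.0, -0.0], [-0.0, 0.0, -1.0]]
ft_force: [-0.1, -0.6, -0.7]
grip_width: 0.0216
gripper_force: 58.6
```

```bash
cat > hub.py <<'E'
from rig import env
from h import *
from scipy import ndimage
o=env.observe();print("t",o["time_s"],o["position"].round(4),o["grip_width"].round(4))
import pickle
d1={n:env.get_image(n) for n in("side","top")};pickle.dump(d1,open("d1.pkl","wb"))
E
python3 - <<'E'
from rig import env
import numpy as np
np.save("before.npy",env.get_image("side")["pixels"])
E
python3 nudge.py '[[0.003,0,-0.0025,0,0],[0.003,0,-0.0025,0,0],[0.0032,0,-0.0027,0,0],[0,0,0,0,0],[0,0,0,0,0]]'
python3 - <<'E'
from rig import env
import numpy as np,cv2
a=np.load("before.npy");b=env.get_image("side")["pixels"];np.save("after.npy",b)
g=lambda x:cv2.cvtColor(x,cv2.COLOR_RGB2GRAY)
t=g(a)[164:180,322:342]
for nm,im in(("before",g(a)),("after",g(b))):
    r=cv2.matchTemplate(im[154:190,312:355],t,cv2.TM_CCOEFF_NORMED);print(nm,cv2.minMaxLoc(r))
E
```

```text
time_s: 7.8
position: [0.5904, 0.0871, 0.0962]
tool_rot: [[1.0, -0.017, 0.002], [-0.017, -1.0, -0.0], [0.002, 0.0, -1.0]]
ft_force: [1.1, 0.2, -0.3]
grip_width: 0.0209
gripper_force: 58.7
before (-0.7439398169517517, 1.0, (21, 4), (10, 10))
after (-0.7876237034797668, 0.8191365003585815, (4, 8), (13, 8))
```

```bash
python3 nudge.py '[[-0.0064,0,-0.0077,0,0],[-0.0064,0,-0.0077,0,0],[-0.0064,0,-0.0077,0,0],[-0.0064,0,-0.0077,0,0],[-0.0064,0,-0.0077,0,0],[-0.0064,0,-0.0077,0,0],[0,0,-0.03,0,0],[0,0,-0.03,0,0],[0,0,0,0,0],[0,0,0,0,0]]'
python3 - <<'E'
from rig import env
import numpy as np,cv2
s=env.get_image("side")["pixels"][60:260,220:400,::-1]
cv2.imwrite("pics/f.png",cv2.resize(s,None,fx=3,fy=3,interpolation=cv2.INTER_CUBIC))
E
```

```text
time_s: 8.85
position: [0.5509, 0.0878, 0.2017]
tool_rot: [[1.0, -0.018, 0.0], [-0.018, -1.0, 0.0], [0.0, -0.0, -1.0]]
ft_force: [0.8, 0.1, -5.0]
grip_width: 0.0215
gripper_force: 59.3
```

View pics/f.png

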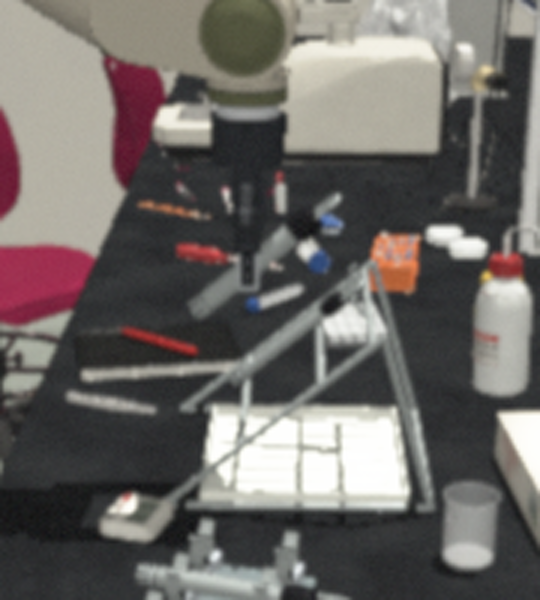

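Side view: the probe hangs in the fingers at about 40° and clear of the rack, with the tip at (250,287). The thin probe is still on its hook. I'm carrying the thick probe over the rail, high up, to clear bench on the right.

```bash
python3 nudge.py '[[-0.0063,0.0392,0,0,0],[-0.0063,0.0392,0,0,0],[-0.0063,0.0392,0,0,0],[-0.0063,0.0392,0,0,0],[-0.0063,0.0392,0,0,0],[-0.0063,0.0392,0,0,0],[-0.0063,0.0392,0,0,0],[-0.0063,0.0392,0,0,0],[-0.0063,0.0392,0,0,0],[-0.0063,0.0392,0,0,0]]'
python3 nudge.py '[[-0.0063,0.0392,0,0,0],[-0.0063,0.0392,0,0,0],[-0.0063,0.0392,0,0,0],[0,0,0.03,7.75,0],[0,0,0.03,7.75,0],[0,0,0.03,0,0],[0,0,0.03,0,0],[0,0,0.03,0,0],[0,0,0.02,0,0],[0,0,0,0,0]]' 35
```

```text
time_s: 9.9
position: [0.4804, -0.3042, 0.2]
tool_rot: [[1.0, -0.018, -0.002], [-0.018, -1.0, 0.002], [-0.002, -0.002, -1.0]]
ft_force: [0.8, -0.9, -4.2]
grip_width: 0.0214
gripper_force: 59.5
time_s: 10.9
position: [0.4588, -0.4181, 0.0274]
tool_rot: [[0.959, -0.284, -0.005], [-0.284, -0.959, 0.007], [-0.007, -0.005, -1.0]]
ft_force: [-0.5, -0.2, -4.1]
grip_width: 0.0219
gripper_force: 59.3
```

```bash
python3 nudge.py '[[0,0,0.005,0,0],[0,0,0.005,0,0],[0,0,0.005,0,0],[0,0,0,0,0]]' 30
python3 nudge.py '[[0,0,0.004,0,0],[0,0,0.004,0,0],[0,0,0.004,0,0],[0,0,0,0,0]]' 30
python3 nudge.py '[[0,0,0.003,0,0],[0,0,0.003,0,0],[0,0,0,0,0]]' 30
```

```text
time_s: 11.3
position: [0.4617, -0.4212, 0.0188]
tool_rot: [[0.959, -0.284, 0.003], [-0.284, -0.959, -0.003], [0.004, 0.002, -1.0]]
ft_force: [1.4, 0.8, 8.4]
grip_width: 0.0218
gripper_force: 60.4
time_s: 11.7
position: [0.4644, -0.4235, 0.0092]
tool_rot: [[0.959, -0.284, 0.009], [-0.284, -0.959, -0.01], [0.012, 0.007, -1.0]]
ft_force: [6.7, -2.9, 12.8]
grip_width: 0.0213
gripper_force: 57.8
time_s: 12.0
position: [0.4638, -0.4233, 0.0026]
tool_rot: [[0.959, -0.284, 0.008], [-0.284, -0.959, -0.009], [0.01, 0.007, -1.0]]
ft_force: [7.9, -3.6, 9.9]
grip_width: 0.0214
gripper_force: 56.2
```

```bash
python3 nudge.py '[[0,0,0.003,0,0],[0,0,0.003,0,0],[0,0,0,0,0]]' 30
python3 nudge.py '[[0,0,0.003,0,0],[0,0,0,0,0]]' 30
python3 - <<'E'
from h import *
from rig import env
o=env.observe();q=o["position"];R=o["tool_rot"];ux=R[:,0]
p=env.get_image("side")["pixels"];np.save("lev.npy",p)
g=cv2.cvtColor(p,cv2.COLOR_RGB2GRAY);r=cv2.absdiff(p,d["side"]["pixels"]).max(2)
c=proj("side",q+[0,0,.03]);e=proj("side",q+[0,0,.03]-.07*ux);l=proj("side",q+[0,0,.03]+.115*ux);print("expected grip,end,looptip if level at z+30",c,e,l)
m=r>22
for x in range(int(e[0])-6,int(l[0])+8,4):
    w=np.flatnonzero(m[200:385,x])+200
    print(x,(w.min(),w.max(),len(w)) if len(w) else None,g[w.min():w.max()+1,x][::2] if len(w) else "")
E
```

```text
time_s: 12.3
position: [0.463, -0.4228, -0.0042]
tool_rot: [[0.959, -0.284, 0.006], [-0.284, -0.959, -0.008], [0.008, 0.006, -1.0]]
ft_force: [5.4, -3.5, 7.2]
grip_width: 0.0214
gripper_force: 55.0
time_s: 12.5
position: [0.4627, -0.4225, -0.0076]
tool_rot: [[0.959, -0.284, 0.005], [-0.284, -0.959, -0.007], [0.007, 0.005, -1.0]]
ft_force: [5.6, -2.8, 5.6]
grip_width: 0.0212
gripper_force: 54.9
expected grip,end,looptip if level at z+30 [256.66804702 311.96613107] [227.41956355 306.39531306] [307.0369427  321.55965244]
221 (np.int64(200), np.int64(357), 88) [102  84  79  98  91  85  80  77  74  69  68  64  64  64  65  65  64  73
  87  54  40  42  44  39  44  44  40  38  30  23  27  26  25  25  18  25
  19  23  21  22  23  22  36  42  38  40  41  41  42  41  30  23  23  28
  24  27  25  23  23  19  25  37  44  26  24  25  25  24  25  25  23  27
  28  28  27  28  27  25  24]
225 (np.int64(200), np.int64(354), 101) [220 157 112  85  74  74  84  83  77  76  73  72  71  72  69  69  69  66
  67 108  93  42  41  42  44  46  46  45  46  46  38  22  21  22  22  18
  24  25  24  22  24  35  49 
[... 5871 characters left out ...]
12) [243 253 212 188 161  60  36  41  46  44  46  47  45  50  79 150 164 193
 174 131 134 162 165 166 125 128 112  94 100 125 170 170 134 141 156 161
 151 103  49  43  43  42  69 152  70 104 140]
305 (np.int64(220), np.int64(313), 13) [245 253 214 185 156  60  29  40  44  45  46  45  48  49  63 144 159 168
 132 129 122 122 131 129 133 205 229 218 151 130 146 158 161 159 132  88
  53  41  44  41  40  44  73 149  93 173 117]
309 (np.int64(220), np.int64(310), 9) [246 253 213 182 155  61  35  38  42  42  44  46  49  48  74 155 170 160
 166 142 116  82  93 115 150 130 108 122 156 157 144 103  60  48  45  40
  42  43  42  37  43  46  44  67 110  72]
313 (np.int64(220), np.int64(223), 4) [248 253]
```

The side-view rows show the probe now only about 12° off level, with its axis about 33 mm above the reading and its origin about 3 mm ahead of the tool. I'm taking it to a hover over the thick clips.

```bash
python3 nudge.py '[[0,0,-0.04,0,0],[0,0,-0.045,0,0],[0,0,-0.045,0,0],[0.001,-0.04,0,0,0],[0.001,-0.04,0,0,0],[0.001,-0.04,0,0,0],[0.001,-0.04,0,0,0],[0.001,-0.04,0,0,0],[0.001,-0.04,0,0,0],[0.001,-0.041,0,0,0]]' 60
python3 nudge.py '[[0,0,0.03,0,0],[0,0,0.03,0,0],[0,0,0,0,0],[0,0,0,0,0]]'
python3 - <<'E'
from h import *
from rig import env
np.set_printoptions(precision=4,suppress=True)
I={n:env.get_image(n)["pixels"] for n in("side","top")};pickle.dump(I,open("hov.pkl","wb"))
o=env.observe();q=o["position"];ux=o["tool_rot"][:,0];print(q,ux)
for a in(-.075,0,.055,.085,.115):
    w=q+[0,0,.034]+(a+.003)*ux;print(a,"level proj top",proj("top",w),"side",proj("side",w))
gt=cv2.cvtColor(I["top"],cv2.COLOR_RGB2GRAY);gs=cv2.cvtColor(I["side"],cv2.COLOR_RGB2GRAY)
m=(gs[225:285,260:345]<60)&(I["side"][225:285,260:345].max(2)<60)
cv2.imwrite("pics/g.png",cv2.resize(cv2.hconcat([I["side"][205:305,235:365,::-1],I["top"][165:265,330:420,::-1]]),None,fx=3.6,fy=3.6,interpolation=cv2.INTER_CUBIC))
E
```

```text
time_s: 13.55
position: [0.5474, -0.1514, 0.1204]
tool_rot: [[0.959, -0.284, 0.001], [-0.284, -0.959, -0.001], [0.001, 0.0, -1.0]]
ft_force: [0.9, -0.6, -4.2]
grip_width: 0.0213
gripper_force: 59.9
time_s: 13.95
position: [0.5474, -0.1532, 0.0607]
tool_rot: [[0.959, -0.284, 0.0], [-0.284, -0.959, -0.0], [0.001, 0.0, -1.0]]
ft_force: [0.7, -0.8, -2.6]
grip_width: 0.021
gripper_force: 59.8
[ 0.5479 -0.1536  0.0617] [ 0.9587 -0.2846  0.003 ]
-0.075 level proj top [355.9461 244.8478] side [274.3373 222.5091]
0 level proj top [362.693  221.1839] side [300.7156 226.2032]
0.055 level proj top [367.604  203.9591] side [320.5852 228.9858]
0.085 level proj top [370.2698 194.6092] side [331.6168 230.5307]
0.115 level proj top [372.9265 185.2911] side [342.7885 232.0952]
```

View pics/g.png

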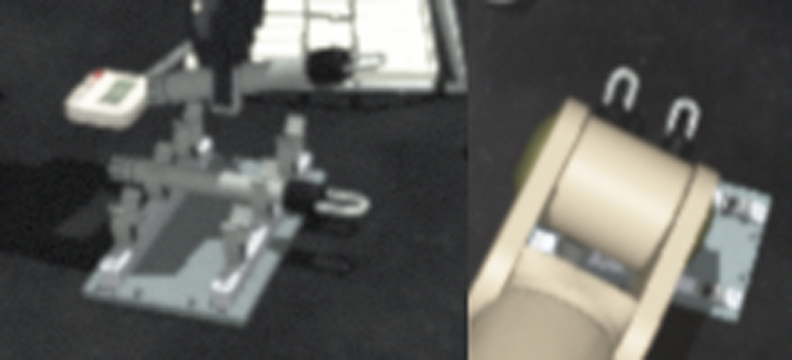

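The hover view shows the probe's loop to +x, parallel to the clipped one: tips at (626,70) and (686,98) in the top half. The hub is at (328,65) in the side half, about 12° up, and the axial fit is within about 2 mm. Pressing down.

```bash
python3 nudge.py '[[0.001,0.001,0.008,0,0],[0,0,0.008,0,0],[0,0,0.006,0,0],[0,0,0.005,0,0],[0,0,0,0,0]]' 60
python3 nudge.py '[[0,0,0.004,0,0],[0,0,0.004,0,0],[0,0,0,0,0]]'
python3 nudge.py '[[0,0,0.003,0,0],[0,0,0.003,0,0],[0,0,0,0,0]]'
```

```text
time_s: 14.55
position: [0.5475, -0.1542, 0.0323]
tool_rot: [[0.959, -0.284, -0.001], [-0.284, -0.959, 0.0], [-0.001, 0.0, -1.0]]
ft_force: [-0.3, -1.4, -5.9]
grip_width: 0.0209
gripper_force: 60.1
time_s: 14.85
position: [0.5479, -0.1543, 0.0242]
tool_rot: [[0.959, -0.284, 0.0], [-0.284, -0.959, -0.0], [0.0, 0.0, -1.0]]
ft_force: [1.2, -2.2, -6.9]
grip_width: 0.0215
gripper_force: 59.8
time_s: 15.15
position: [0.5487, -0.1546, 0.0198]
tool_rot: [[0.959, -0.284, 0.003], [-0.284, -0.959, -0.001], [0.003, 0.001, -1.0]]
ft_force: [2.3, -2.3, 5.7]
grip_width: 0.0216
gripper_force: 60.7
```

```bash
python3 nudge.py '[[0,0,0.003,0,0],[0,0,0.003,0,0],[0,0,0,0,0]]'
python3 nudge.py '[[0,0,0.003,0,0],[0,0,0.002,0,0],[0,0,0,0,0]]'
```

```text
time_s: 15.45
position: [0.5505, -0.1556, 0.0154]
tool_rot: [[0.959, -0.285, 0.008], [-0.284, -0.959, -0.004], [0.008, 0.001, -1.0]]
ft_force: [4.8, -3.7, 12.0]
grip_width: 0.0215
gripper_force: 61.7
time_s: 15.75
position: [0.5515, -0.1561, 0.0108]
tool_rot: [[0.959, -0.285, 0.01], [-0.285, -0.959, -0.005], [0.011, 0.002, -1.0]]
ft_force: [8.1, -4.4, 13.5]
grip_width: 0.021
gripper_force: 62.7
```

```bash
python3 nudge.py '[[0,0,0.003,0,0],[0,0,0.002,0,0],[0,0,0,0,0]]'
python3 nudge.py '[[0,0,0.002,0,0],[0,0,0.002,0,0],[0,0,0,0,0]]'
```

```text
time_s: 16.05
position: [0.5517, -0.1561, 0.0079]
tool_rot: [[0.959, -0.285, 0.011], [-0.285, -0.959, -0.006], [0.012, 0.002, -1.0]]
ft_force: [1.6, -1.4, 32.6]
grip_width: 0.0215
gripper_force: 65.4
time_s: 16.35
position: [0.552, -0.1561, 0.0075]
tool_rot: [[0.959, -0.284, 0.014], [-0.284, -0.959, -0.007], [0.015, 0.003, -1.0]]
ft_force: [-9.7, 3.9, 68.0]
grip_width: 0.0214
gripper_force: 69.2
```

```bash
python3 nudge.py '[[0,0,-0.003,0,0],[0,0,-0.002,0,0],[0,0,0,0,0]]'
python3 - <<'E'
from h import *
from rig import env
np.set_printoptions(precision=1,suppress=True,linewidth=160)
I=env.get_image("side")["pixels"];np.save("pl.npy",I);t=env.get_image("top")["pixels"]
ux=np.array([.959,-.284,0]);H=np.array([.5517,-.1558,.045]);M=np.array([.5341,-.2152,.045])
g=cv2.cvtColor(I,cv2.COLOR_RGB2GRAY);gt=cv2.cvtColor(t,cv2.COLOR_RGB2GRAY)
for nm,c,tm in(("mid",M,d["side"]["pixels"]),("thick",H,None)):
    for a in(-.075,.055,.07,.085,.115):print(nm,a,"side",proj("side",c+a*ux),"top",proj("top",c+a*ux))
for c in(322,324,326,328,330,334,338,342):print(c,g[228:262,c])
print("top rows at loop")
for r in range(184,200,2):print(r,gt[r,364:400])
E
```

```text
time_s: 16.65
position: [0.5517, -0.156, 0.008]
tool_rot: [[0.959, -0.285, 0.011], [-0.285, -0.959, -0.005], [0.012, 0.002, -1.0]]
ft_force: [5.2, -1.6, 23.7]
grip_width: 0.0208
gripper_force: 64.2
mid -0.075 side [266.5 250.1] top [374.2 250.1]
mid 0.055 side [314.  257.7] top [385.3 210.5]
mid 0.07 side [319.7 258.6] top [386.6 205.9]
mid 0.085 side [325.4 259.5] top [387.9 201.4]
mid 0.115 side [336.9 261.3] top [390.4 192.4]
thick -0.075 side [275.1 239.2] top [355.3 244.5]
thick 0.055 side [320.7 246.2] top [366.5 205. ]
thick 0.07 side [326.1 247. ] top [367.8 200.5]
thick 0.085 side [331.6 247.8] top [369.1 196. ]
thick 0.115 side [342.6 249.5] top [371.6 187. ]
322 [191 132  69  45  44  38  36  40  46  46  44  46  46  57  92 145 176 173 150 124  97  80  78  84 111 148 148 115  69  50  47  42  41  59]
324 [199 138  72  45  46  42  36  42  45  44  42  45  46  47  50  61  63  55  48  38  29  28  27  35  66 105 124 104  63  45  39  40  64 125]
326 [198 139  73  48  47  41  30  32  44  46  44  45  47  51  47  40  40  40  32  33  30  27  26  24  25  40  48  50  60  96 125 110  87 1
[... 1194 characters left out ...]
117  50  45  44  42  43  42  44  43  42  42  42  41  42  45  44  45  42  43  41  42  41  44  43  45]
192 [ 47  52  80 125 114  67  40  56 118 179 136  66  47  45  44  43  43  42  42  44  42  44  47  65 100 113 115  99  74  49  42  41  40  41  44  43]
194 [ 45  44  47  57  52  50  44  50  95 137  84  44  45  45  46  45  44  44  45  47  48  51  90 155 182 161 145 164 174 121  60  43  41  43  46  46]
196 [ 48  41  39  44  52  57  47  41  39  38  38  40  44  45  48  45  45  45  44  43  49  74 141 186 116  47  44  90 155 163  92  46  41  43  45  46]
198 [ 71  53  46  54  64  55  44  38  37  36  35  41  45  46  47  44  44  43  44  46  55 113 172 130  61  39  54 130 194 137  61  43  41  41  44  44]
```

The side rows put the hub and loop level at the home height (loop centre row 249.7 against 249.5 expected). The top view shows the probe about 7 mm too far towards its loop, so I'm sliding it back along the clips while still gripped.

```bash
cat > ax.py <<'E'
from h import *
from rig import env
np.set_printoptions(precision=2,suppress=True)
g={n:cv2.cvtColor(env.get_image(n)["pixels"],cv2.COLOR_RGB2GRAY).astype(float) for n in("top","side")}
def tip(cx):  # top view: first row at which the loop wire shows, sub-pixel, going down
    v=g["top"][180:200,cx-2:cx+3].mean(1);i=np.flatnonzero(v>95)[0];return 180+i-1+(95-v[i-1])/(v[i]-v[i-1])
ux=np.array([.959,-.284,0])
for nm,c,o in(("mid",391,[.5341,-.2152,.045]),("thick",372,[.5517,-.1558,.045])):
    o=np.array(o);a=proj("top",o+.115*ux)[1];b=proj("top",o+.125*ux)[1];print(nm,"axial excess mm",(tip(c)-a)/(b-a)*10)
for c in(338,340,342):
    v=g["side"][240:258,c]-50;v[v<15]=0;print("loop centre row at col",c,(v*np.arange(240,258)).sum()/v.sum())
E
python3 nudge.py '[[0,0,-0.001,0,0],[-0.003,0,0,0,0],[-0.003,0,0,0,0],[-0.003,0,0,0,0],[0,0,0,0,0],[0,0,0,0,0]]'
python3 ax.py
```

```text
time_s: 17.35
position: [0.5432, -0.1537, 0.0081]
tool_rot: [[0.959, -0.285, 0.011], [-0.285, -0.959, -0.005], [0.012, 0.002, -1.0]]
ft_force: [7.8, -3.4, 15.8]
grip_width: 0.021
gripper_force: 63.4
mid axial excess mm 0.9371579051221514
thick axial excess mm 0.47704377655835356
loop centre row at col 338 249.47665056360708
loop centre row at col 340 249.24618320610688
loop centre row at col 342 249.16666666666666
```

Lined up to within 0.5 mm. One more short press, then release and retreat.

```bash
python3 nudge.py '[[0,0,0.003,0,0],[0,0,0,0,0],[0,0,-0.003,0,0],[0,0,0,0,0.045],[0,0,0,0,0.045],[0,0,0,0,0.045]]'
python3 ax.py
python3 nudge.py '[[0,0,-0.01,0,0.045],[0,0,-0.02,0,0.045],[0,0,-0.04,0,0.045],[0,0,-0.04,0,0.045],[0,0,-0.04,0,0.045],[-0.03,0.03,-0.02,0,0.045],[-0.035,0.035,0,0,0.045],[-0.035,0.035,0,0,0.045],[-0.035,0.035,0,0,0.045],[0,0,0,0,0.045]]'
python3 nudge.py '[[-0.035,0.035,0,0,0.045],[-0.035,0.035,0,0,0.045],[0,0,0,0,0.045],[0,0,0,0,0.045]]'
python3 ax.py
python3 - <<'E'
from rig import env
from h import *
# side: end and hub of thick shaft vs level line; compare scene elsewhere with start
s=env.get_image("side")["pixels"];t=env.get_image("top")["pixels"]
g=cv2.cvtColor(s,cv2.COLOR_RGB2GRAY)
for c in(278,290,300,310,318):print(c,g[228:252,c])
ux=np.array([.959,-.284,0]);o=np.array([.5517,-.1558,.045])
for a in(-.075,-.06,-.02,.02,.05):print(a,proj("side",o+a*ux).round(1))
for nm,b,(r0,r1,c0,c1) in(("beaker",t,(145,168,328,350)),("timer",t,(246,270,306,332)),("thin",t,(180,230,240,262)),("mid",t,(190,250,372,397))):
    print(nm,cv2.absdiff(b,d["top"]["pixels"])[r0:r1,c0:c1].mean().round(1))
E
```

```text
time_s: 18.05
position: [0.5386, -0.1511, 0.0044]
tool_rot: [[0.959, -0.284, -0.001], [-0.284, -0.959, 0.001], [-0.002, -0.001, -1.0]]
ft_force: [0.1, 0.5, -0.4]
grip_width: 0.0447
gripper_force: 0.0
mid axial excess mm 0.9371579051221514
thick axial excess mm -0.9087476029797852
loop centre row at col 338 249.47091932457786
loop centre row at col 340 249.21690590111643
loop centre row at col 342 249.36021505376345
time_s: 19.15
position: [0.3677, -0.2445, 0.1757]
tool_rot: [[0.957, -0.289, -0.001], [-0.289, -0.957, -0.001], [-0.001, 0.001, -1.0]]
ft_force: [0.0, 1.3, 0.4]
grip_width: 0.0451
gripper_force: 0.0
time_s: 19.55
position: [0.2841, -0.2902, 0.1754]
tool_rot: [[0.958, -0.286, 0.001], [-0.286, -0.958, -0.0], [0.001, 0.0, -1.0]]
ft_force: [1.3, 0.3, 0.3]
grip_width: 0.045
gripper_force: 0.0
mid axial excess mm 1.5795907463057988
thick axial excess mm -0.28655073502944944
loop centre row at col 338 249.44463971880492
loop centre row at col 340 249.17814371257484
loop centre row at col 342 249.3467336683417
278 [104  88  72  69  63  54  52  76 126 174 189 175 155 142 126 113 111 119
 133 147 158 168 176 148]
290 [163 114  60  44  72 115 149 156 155 154 163 188 202 189 170 151 137 127
 113 108 111 119 137 170]
300 [175 121  64  40  39  45  46  47  50  50  71 127 185 208 202 184 162 143
 130 117 116 136 161 168]
310 [169 121  67  50  42  40  41  47  42  44  46  55  90 151 199 206 191 173
 157 141 134 148 168 175]
318 [148 113  65  36  27  30  34  42  65 111 150 162 160 162 175 199 200 187
 168 144 117 104 106 124]
-0.075 [275.1 239.2]
-0.06 [280.3 240. ]
-0.02 [294.1 242.1]
0.02 [308.2 244.3]
0.05 [318.9 245.9]
beaker 0.8
timer 0.6
thin 0.3
mid 2.7
```

```bash
python3 -c "
from rig import env
print(env.close_job())"
```

```text
the job is handed in; nothing more can be done
None
```

The thick probe is clipped in the thick pair, level and within 2 mm of lined up with the clipped one, loop the same way; the thin probe, beaker and timer are unmoved and the clipped probe is still in its clips (camera check); a first failed grasp pressed on the hung shaft with about 33 N, and the job was handed in at about 20 s.

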